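# Complete the changeover kit and click its case shut

## Robot

A 6-joint arm with a two-finger parallel gripper is mounted at the origin on the work surface. World frame = base frame: x ahead of the robot, y to its left, z up, the work surface at z = 0. Lengths are in m, angles in degrees, forces in N, time in s.
With the tool pointing down it reaches from about 0.375 to 0.9 m from the base axis. Payload 3.1 kg.
Tool frame: the origin (TCP) lies at the very end of the fingers, on their centre line; the grasp point (between the pads) lies 19 mm behind it; z points along the fingers, x is the direction in which the jaws open and shut, and the axes are right-handed (so a half turn about z gives the same grasp; the last joint's range is limited). The gripper opens to 87 mm and grips with 3 to 60 N. Pads are 19 mm wide; open, the fingers measure 117 mm over their backs; the gripper's body (75 mm by 190 mm) begins 51 mm behind the grasp point.
Start: joints at [-87.061, 30.224, 82.088, -0, 67.689, -10.227], TCP at [0.142, -0.609, 0.223] pointing down, gripper open.
Joint ranges: [-176.69, 176.69], [-43.24, 126.21], [12.49, 139.97], [-82, 262], [0, 151.66], [-163.58, 163.58]. Speed limits (degrees/s): [159.86, 159.86, 180, 180, 180, 180].

## Interface

Orientations are given as a 3x3 rotation matrix whose columns are the frame's x, y, z axes.
In Python, from rig import read_state, capture, bot gives the robot as it stands.
- The arm moves only by the shell command python3 -m crank 'ROWS' [OPENING]. ROWS is JSON, a list of rows, each a list of 2 entries, a list of its own where there are three numbers: the shift along the tool's x, y, z in cm, then the turn, a rotation vector about the tool's x, y, z in rad. In form: [[[dx, dy, dz], [wx, wy, wz]], ...]. A call has 1 to 12 rows; each row shifts and turns the commanded pose from where the row before left it, along the tool's axes as they then stand; what a row does not reach is not made up. A row lasts 1/10 s, in which the tool goes at most 50 mm and 8.59 degrees, less where a joint would pass 70% of its speed; a pose out of reach is approached as far as the arm can. A call with a gripper value outside its range is refused whole. OPENING is the closure, from -1 (fully open) to 1 (shut), set as the call begins (- or left out, the last holds). The fingers move at their own pace and stop on an object; the grip force is fixed at half the most. Time passes only in rows, so rows that do not move let the fingers close. It gives the time, the measured TCP pose, the force and the opening at its end, in the units of the state.
- read_state(): the state, without advancing time (a new reading comes with each control period).
- capture(name): name is "scene" or "top" or "wrist"; returns a dict with "pixels" (400x640x3 uint8, red, green, blue), "camera_matrix" (3x3 intrinsics, pixels), "R" (3x3) and "t" (3): a world point X has camera coordinates R X + t. Camera axes: x right, y down, z forward; pixel columns grow to the right and rows downward; lengths in m; the calibration is good to about 2 mm. The wrist camera is an equidistant fisheye: a pixel r from the principal point sees the ray r / f radians off the axis. A picture is of the moment at which its call begins. There is no depth.
- bot.hand_in(): hands the job in, once; it reports no verdict.
The state is a dict: "time_s": time; "joint_positions": joint angles; "qvel": joint speeds; "tau": joint torques, N m; "position": TCP position; "tcp_rot": TCP orientation; "force": force on the tool from outside, world axes, zero at the start; "moment": the same for the moment, N m; "opening": opening from 0.0 (shut) to 1.0 (fully open).
Only numpy, scipy, OpenCV 4.12 (cv2) and the standard library are available. Lean on these libraries where they do the work, as an engineer would, in place of code of your own. Each camera call takes 0.05 s, during which the arm holds its last target.

## Task

The kit case should hold exactly one bracket, one cover and one shaft, one per compartment, but one of the three is missing: take one of that type from the stock tray and stand it upright in the empty middle compartment, leaving the other spares in the tray. Then swing the lid over and press its free edge down past the spring catch until it clicks and stays fully shut, without straining the case (at most 60 N), and leave everything else on the bench alone.

Things in the scene. Friction and masses are not known exactly. Their poses are not given: they have to be found in the camera images.
- bracket1_mid (a point): aluminium shaft-support bracket: foot plate 50 x 30 x 8 mm (long side along its x) with a block 16 (x) x 30 (y) mm rising from the middle of the foot to a total height of 40 mm; the block is best gripped across its 30 mm width, along the bracket's y. Mass 50-100 g. There are two alike (bracket1, bracket2); at the start each stands upright either in an outer compartment of the case or in the stock tray. The point is on its vertical axis half-way up; its z is up.
- bracket2_mid (a point): aluminium shaft-support bracket: foot plate 50 x 30 x 8 mm (long side along its x) with a block 16 (x) x 30 (y) mm rising from the middle of the foot to a total height of 40 mm; the block is best gripped across its 30 mm width, along the bracket's y. Mass 50-100 g. There are two alike (bracket1, bracket2); at the start each stands upright either in an outer compartment of the case or in the stock tray. The point is on its vertical axis half-way up; its z is up.
- cover1_mid (a point): cream round bearing cover: disc 48 mm diameter, 10 mm thick, with a hub 26 mm in diameter rising from it to a total height of 28 mm; grip it by the hub. Mass 28-56 g. There are two alike (cover1, cover2); at the start each stands upright either in an outer compartment of the case or in the stock tray. The point is on its vertical axis half-way up; its z is up.
- cover2_mid (a point): cream round bearing cover: disc 48 mm diameter, 10 mm thick, with a hub 26 mm in diameter rising from it to a total height of 28 mm; grip it by the hub. Mass 28-56 g. There are two alike (cover1, cover2); at the start each stands upright either in an outer compartment of the case or in the stock tray. The point is on its vertical axis half-way up; its z is up.
- shaft1_mid (a point): steel stub shaft with a copper band, standing on a round flange 36 mm in diameter, 7 mm thick; the 16 mm shaft rises to a total height of 42 mm. Mass 56-112 g. There are two alike (shaft1, shaft2); at the start each stands upright either in an outer compartment of the case or in the stock tray. The point is on its vertical axis half-way up; its z is up.
- shaft2_mid (a point): steel stub shaft with a copper band, standing on a round flange 36 mm in diameter, 7 mm thick; the 16 mm shaft rises to a total height of 42 mm. Mass 56-112 g. There are two alike (shaft1, shaft2); at the start each stands upright either in an outer compartment of the case or in the stock tray. The point is on its vertical axis half-way up; its z is up.
- carrier: fixed aluminium plate 125 x 235 x 8 mm on the bench; four coil springs on it carry the kit case (this name includes case and lid). Origin: centre of its underside, on the bench; x points from the case's hinge side to its catch side, y along the case, z up. The case floats: pressed firmly it sinks straight down on its soft springs, by up to 18 mm to a hard stop, and comes back. More than 60 N on case or lid strains it.
- case_floor (a point): centre of the inner floor of the blue open-topped kit case, 34 mm above the bench unpressed; axes as the carrier. Case outside 90 (x) x 206 (y) mm, walls 4 mm thick, wall tops 48 mm above this floor. Two dividers, 10 mm high, 3 mm thick, at y = -33 and +33 mm make three compartments centred at y = -67, 0 and +67 mm.
- middle_place (a point): centre of the floor of the middle compartment (same point as case_floor), 82 mm (x) by 63 mm (y), empty at the start.
- left_place (a point): centre of the floor of the outer compartment at y = +67 mm, 82 x 64 mm; holds one part at the start.
- right_place (a point): centre of the floor of the outer compartment at y = -67 mm, 82 x 64 mm; holds one part at the start, of another type than the left one.
- hinge (a point): middle of the lid's hinge line, at wall-top height on the case's -x side, 47 mm from the case centre and 48 mm above the case floor; the hinge line runs along y; axes as the carrier.
- lid (a joint): lid angle, rad. 0 = fully shut and latched (horizontal); grows as it opens; 2.2 = stop, leaning back past vertical away from the case (towards the robot); starts at 2.05 to 2.2 and leans there by its weight. Pushed from behind past the vertical (1.57) it falls slowly shut by itself, but only onto its catch, where it rests ajar at about 0.1 rad.
- lid_edge (a point): point on the outer (upper when shut) face of the lid, middle of its yellow pressing pad, 92 mm from the hinge line, 13 mm short of the free edge. Axes are the lid's: x from hinge to free edge, y along the hinge, z out of the outer face. Pressed straight down here, about 12 to 22 N makes the hook snap past the catch and the lid drop to 0; nearer the hinge takes more.
- lid_back (a point): point on the outer face of the lid, 60 mm from the hinge line, axes as lid_edge. The lid is a blue plate 6 mm thick, 206 mm along the hinge, reaching 105 mm from it; a black hook 46 mm wide hangs 26 mm below the plate at the middle of its free edge and meets a spring catch in the middle of the case's +x wall.
- stock_tray: fixed black tray 196 x 196 mm on a riser; origin at the centre of the riser's underside on the bench, tray floor 34 mm above it, rim 8 mm above the floor and 4 mm thick. Four places at x, y = +-47 mm, each with one part.
- stock_floor (a point): centre of the stock tray's floor, axes as the tray.
- screwdriver: bystander: orange-handled screwdriver, 200 mm, lying on the bench; leave alone.
- wrench: bystander: steel wrench, 180 mm, lying on the bench; leave alone.
- oil_bottle: bystander: yellow bottle, 52 mm in diameter, 130 mm tall, upright; origin under its base; leave alone.
- weight: bystander: brass weight, 60 mm in diameter, 65 mm tall; origin under its base; leave alone.
Things that resemble listed ones, but are neither listed nor needed, are in the scene too. What is shaped like the part that bears bracket2_mid but red is not meant. Leave any blue look-alike of the part that bears cover2_mid alone.

How it is judged:
By the outcome, as a careful person would: the job done as asked, in the order asked, and still so for the second after the job is handed in, with the robot touching nothing.
It also fails if it takes over 54 s, if anything falls off the work surface, if the arm or the gripper's body presses on something with over 40 N, if the wrist force passes 120 N, or if a joint passes its speed limit or range.

## Working session

There is one attempt and no reset: what is moved stays moved. The work goes in short steps, Python scripts to look and compute and a shell command to move; the robot and the scene stay as the last step left them, time stands still between calls to the robot, and variables do not carry over. Pictures are saved under pics/ and viewed, and the job is handed in when it is done.

```bash
ls; mkdir -p pics; python3 - <<'E'
from rig import read_state, capture
import cv2
s=read_state(); print(s)
for n in ("scene","top","wrist"):
    c=capture(n); cv2.imwrite(f"pics/{n}0.png",c["pixels"][:,:,::-1]); print(n,c["camera_matrix"],c["R"],c["t"])
E
```

```text
pics
{'time_s': 0.0, 'joint_positions': array([-8.70626088e+01,  3.02780121e+01,  8.21558895e+01, -1.56168910e-03,
        6.76889022e+01, -1.02292334e+01]), 'qvel': array([-0.06004803,  0.05167115,  0.09547936, -0.01707814, -0.01235355,
        0.02187182]), 'tau': array([-8.31371781e-04, -4.40036488e+01, -1.76589185e+01,  6.32309332e-02,
        5.81434497e-02, -1.55640550e-04]), 'position': array([ 0.14232744, -0.60783153,  0.22158462]), 'tcp_rot': array([[ 2.27793671e-01, -9.73709415e-01, -1.35017215e-04],
       [-9.73707130e-01, -2.27793433e-01,  2.13922128e-03],
       [-2.11373594e-03, -3.55833843e-04, -9.99997703e-01]]), 'force': array([-0.28669979, -0.46582694,  0.58608662]), 'moment': array([ 0.00934541, -0.00544218,  0.03213405]), 'opening': 0.9968182262122944}
scene [[429.92307714   0.         316.43669263]
 [  0.         429.92307714 192.84564958]
 [  0.           0.           1.        ]] [[ 0.71222803  0.70173534 -0.01728439]
 [ 0.41258514 -0.43842145 -0.79847363]
 [-0.56789501  0.56156402 -0.60178162]] [-0.4099325  -0.1534091   1.38482808]
top [[451.57513043   0.         319.35786157]
 [  0.         451.57513043 193.59067666]
 [  0.           0.           1.        ]] [[-0.00824429 -0.99992605 -0.00894041]
 [-0.98126791  0.0098107  -0.1923981 ]
 [ 0.19247159  0.00718675 -0.98127623]] [0.02914546 0.54912827 1.05082862]
wrist [[309.70691629   0.         318.47585659]
 [  0.         309.70691629 200.86027954]
 [  0.           0.           1.        ]] [[ 0.22816264 -0.97361856 -0.00295049]
 [-0.93273578 -0.21944893  0.28608761]
 [-0.27918769 -0.06252248 -0.95819892]] [-0.62283775 -0.03473379  0.39121461]
```

View pics/scene0.png

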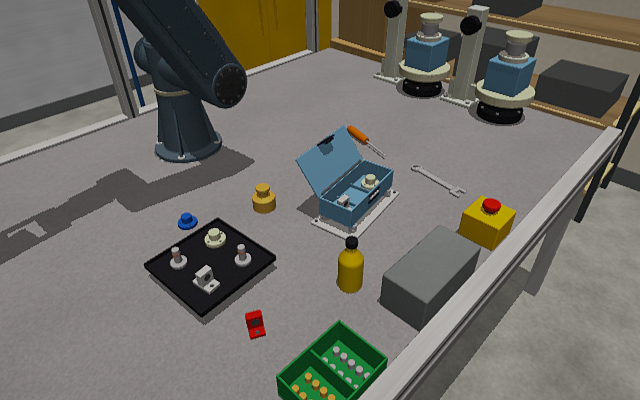

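View pics/top0.png

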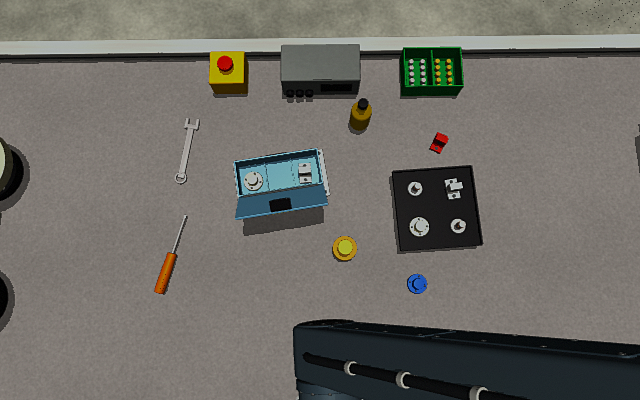

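View pics/wrist0.png

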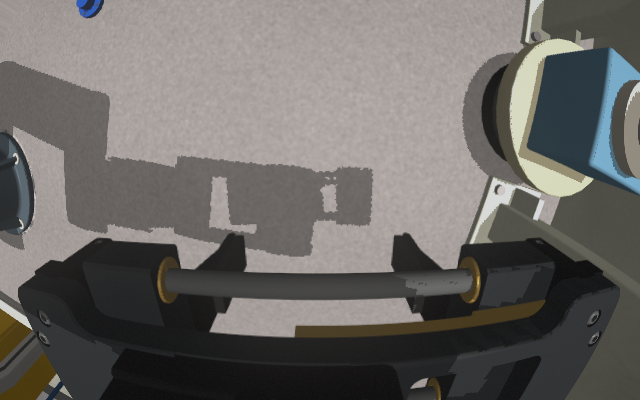

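```bash
cat > h.py <<'E'
import numpy as np, cv2
def ray(c,u,v):
    K=c["camera_matrix"];R=np.array(c["R"]);t=np.array(c["t"])
    d=R.T@np.array([(u-K[0,2])/K[0,0],(v-K[1,2])/K[1,1],1.]);return -R.T@t,d
def onz(c,u,v,z):
    o,d=ray(c,u,v);return o+d*(z-o[2])/d[2]
def proj(c,X):
    p=c["R"]@np.array(X)+c["t"];q=c["camera_matrix"]@p;return q[:2]/q[2]
E
python3 - <<'E'
from rig import capture
import cv2
c=capture("top")["pixels"][:,:,::-1]
cv2.imwrite("pics/t_case.png",cv2.resize(c[135:235,220:345],None,fx=6,fy=6,interpolation=cv2.INTER_CUBIC))
cv2.imwrite("pics/t_tray.png",cv2.resize(c[155:260,380:495],None,fx=5.5,fy=5.5,interpolation=cv2.INTER_CUBIC))
c=capture("scene")["pixels"][:,:,::-1]
cv2.imwrite("pics/s_case.png",cv2.resize(c[115:245,285:410],None,fx=4.5,fy=4.5,interpolation=cv2.INTER_CUBIC))
E
```

```text
(no output)
```

View pics/t_case.png

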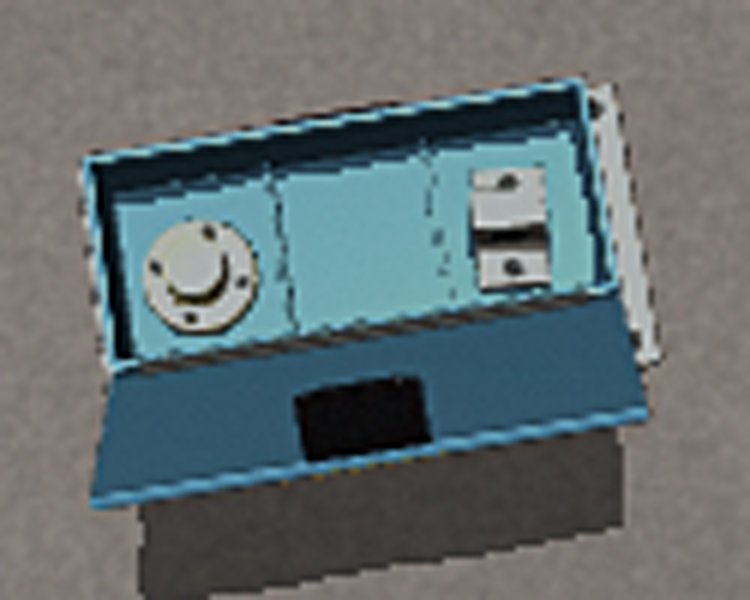

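View pics/t_tray.png

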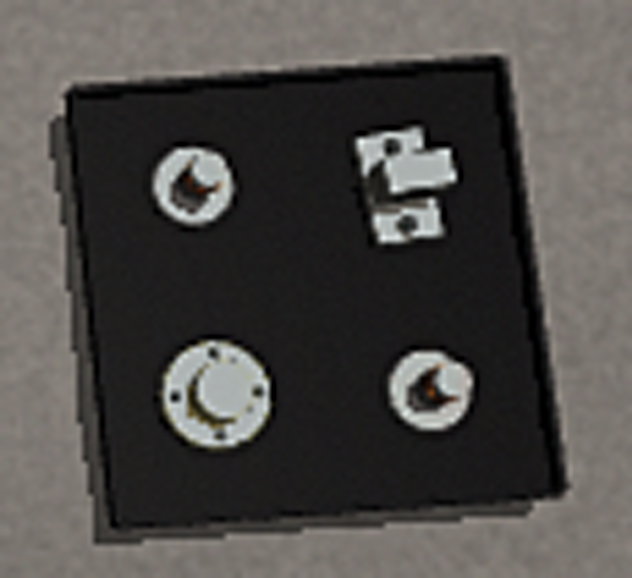

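View pics/s_case.png

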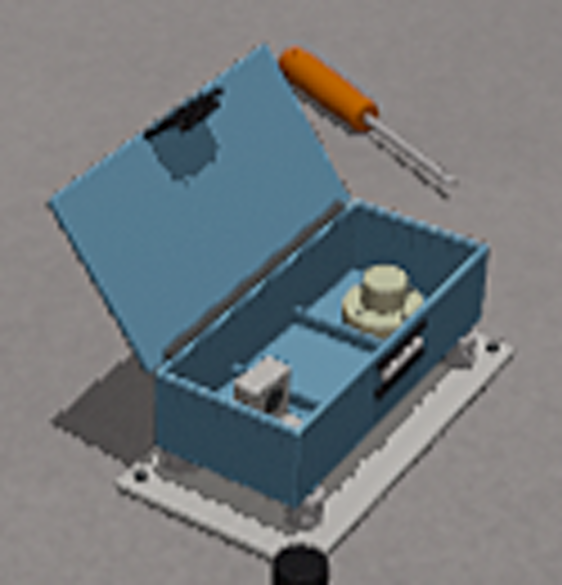

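```bash
python3 - <<'E'
from rig import capture
from h import *
c=capture("top")
f=lambda x,y:((x+.5)/6-.5+220,(y+.5)/6-.5+135)
P=[onz(c,*f(*p),.082) for p in [(88,157),(583,80),(618,292),(112,370)]]
for p in P: print("corner",p)
print([np.linalg.norm(P[i]-P[(i+1)%4]) for i in range(4)])
ctr=sum(P)/4
y=P[0]-P[1]+P[3]-P[2]; yaw=np.degrees(np.arctan2(-y[0],y[1])); print("ctr",ctr,"yaw",yaw)
g=lambda x,y:((x+.5)/5.5-.5+380,(y+.5)/5.5-.5+155)
for p in [(194,186),(431,390)]: print("shaft flange",onz(c,*g(*p),.041))
T=[onz(c,*g(*p),.042) for p in [(67,90),(505,57),(565,495),(113,527)]]
print(T,sum(T)/4,[np.linalg.norm(T[i]-T[(i+1)%4]) for i in range(4)])
s=capture("scene")
for X in ([*ctr[:2],.034],): print(proj(s,X),proj(c,X))
# shaft tops via rays in both views
img=s["pixels"][:,:,::-1]
cv2.imwrite("pics/s_tray.png",cv2.resize(img[210:320,140:285],None,fx=5,fy=5,interpolation=cv2.INTER_CUBIC))
E
```

```text
corner [0.62680442 0.22919286 0.082     ]
corner [0.65690019 0.02933411 0.082     ]
corner [0.56889578 0.01600943 0.082     ]
corner [0.53924881 0.21719293 0.082     ]
[np.float64(0.20211204216608525), np.float64(0.08900742509183808), np.float64(0.20335619013878647), np.float64(0.0883741057669094)]
ctr [0.5979623  0.12293233 0.082     ] yaw 8.472967069049988
shaft flange [ 0.56251624 -0.21218584  0.041     ]
shaft flange [ 0.46933187 -0.31232     0.041     ]
[array([ 0.60729782, -0.15671441,  0.042     ]), array([ 0.62061995, -0.35568368,  0.042     ]), array([ 0.42244662, -0.36746967,  0.042     ]), array([ 0.41025829, -0.16913404,  0.042     ])] [ 0.51515567 -0.26225045  0.042     ] [np.float64(0.1994147688061641), np.float64(0.19852349037095307), np.float64(0.19870978560748043), np.float64(0.19743055323947042)]
[356.38253462 197.66321467] [279.91054596 176.47156498]
```

View pics/s_tray.png

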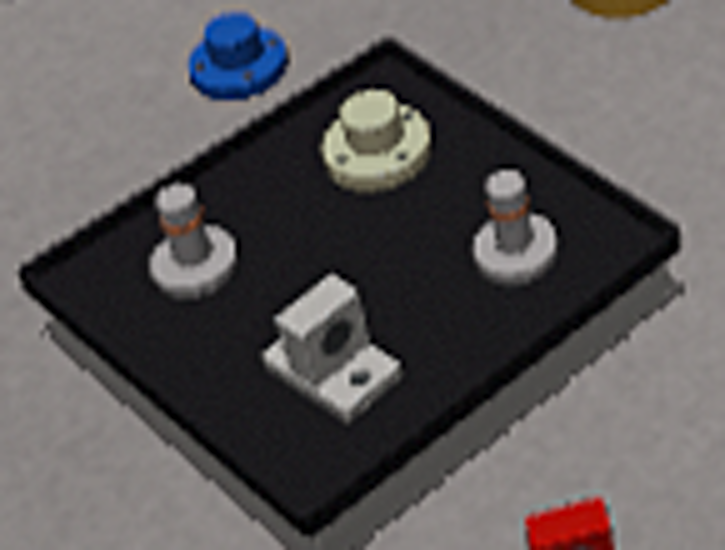

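```bash
cat >> h.py <<'E'
def delta(X,ang=None):
    from rig import read_state
    s=read_state();R=np.array(s["tcp_rot"]);
    print("t",s["time_s"],"pos",s["position"].round(4),"F",s["force"].round(1),"open",round(s["opening"],3),"z",R[:,2].round(4),"xang",np.degrees(np.arctan2(R[1,0],R[0,0])).round(2),"j",s["joint_positions"].round(1))
    print("tool cm",(R.T@(np.array(X)-s["position"])*100).round(2))
E
python3 -m crank '[[[0,0,0],[0.002,0,0.082]],[[-1.3,-2,0.3],[0,0,0]],[[-2.6,-3.8,0.6],[0,0,0]],[[-2.6,-3.8,0.6],[0,0,0]],[[-2.6,-3.8,0.6],[0,0,0]],[[-2.6,-3.8,0.6],[0,0,0]],[[-2.6,-3.8,0.6],[0,0,0]],[[-2.6,-3.8,0.6],[0,0,0]],[[-2.6,-3.8,0.6],[0,0,0]],[[-2.6,-3.8,0.6],[0,0,0]],[[-2.6,-3.8,0.6],[0,0,0]],[[-2.6,-3.8,0.6],[0,0,0]]]' -0.1
python3 -c "
from h import *
delta([.5625,-.212,.14])"
```

```text
time_s: 1.55
position: [0.4993, -0.2783, 0.1603]
tcp_rot: [[0.147, -0.989, 0.002], [-0.989, -0.147, -0.0], [0.0, -0.002, -1.0]]
force: [0.3, -1.0, -0.4]
opening: 0.551
t 1.55 pos [ 0.4993 -0.2783  0.1603] F [ 0.3 -1.  -0.4] open 0.551 z [ 0.0023 -0.     -1.    ] xang -81.53 j [-40.4  30.7  93.5   0.1  55.8  41.1]
tool cm [-5.62 -7.22  2.05]
```

```bash
python3 -m crank '[[[-2.6,-3.4,0.6],[0,0,0]],[[-2.0,-2.6,0.6],[0,0,0]],[[-1.0,-1.3,0.6],[0,0,0]],[[0,0,0],[0,0,0]],[[0,0,0],[0,0,0]],[[0,0,0],[0,0,0]]]'
python3 - <<'E'
from h import *
from rig import capture
delta([.5625,-.212,.14])
for n in ("wrist","top","scene"):
    c=capture(n);im=c["pixels"][:,:,::-1]
    if n=="top": im=cv2.resize(im[130:270,340:500],None,fx=4.5,fy=4.5)
    if n=="scene": im=cv2.resize(im[130:310,140:340],None,fx=3.3,fy=3.3)
    cv2.imwrite(f"pics/{n}1.png",im)
    C=-c["R"].T@c["t"]; print(n,C)
E
```

```text
time_s: 2.15
position: [0.5611, -0.2149, 0.1428]
tcp_rot: [[0.146, -0.989, 0.002], [-0.989, -0.146, -0.0], [0.0, -0.002, -1.0]]
force: [0.0, -0.3, -0.3]
opening: 0.553
t 2.15 pos [ 0.5611 -0.2149  0.1428] F [ 0.  -0.3 -0.3] open 0.553 z [ 1.7e-03 -1.0e-04 -1.0e+00] xang -81.63 j [-31.6  34.   90.    0.1  56.   50. ]
tool cm [-0.27 -0.18  0.28]
wrist [ 0.63855771 -0.20276784  0.30414807]
top [0.33682758 0.01620392 1.13706496]
scene [ 1.14169668 -0.55726334  0.70378552]
```

View pics/wrist1.png

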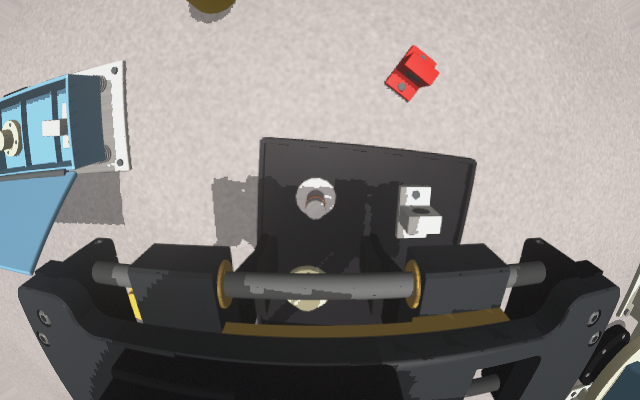

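View pics/scene1.png

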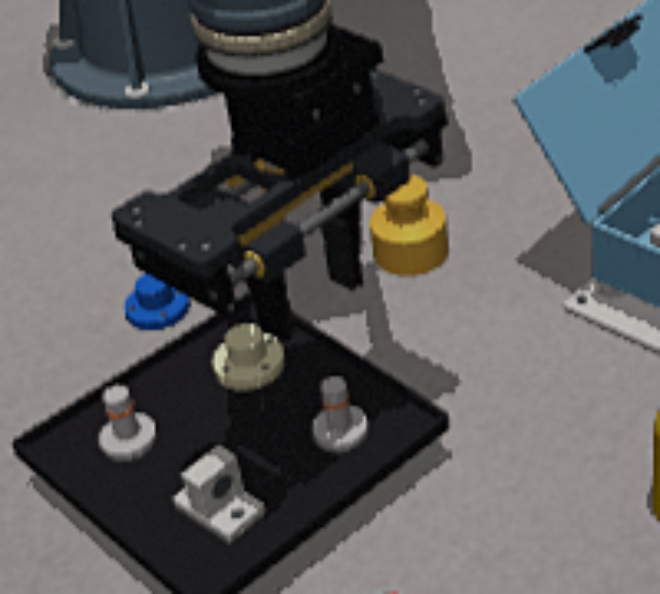

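```bash
cat >> h.py <<'E'
def wray(c,u,v):
    K=c["camera_matrix"];a=np.array([u-K[0,2],v-K[1,2]])/K[0,0];r=np.hypot(*a)
    d=np.array([*(a/r*np.sin(r)),np.cos(r)]);R=c["R"];return -R.T@c["t"],R.T@d
def wonz(c,u,v,z):
    o,d=wray(c,u,v);return o+d*(z-o[2])/d[2]
E
python3 - <<'E'
from h import *
from rig import capture
c=capture("wrist"); im=c["pixels"][:,:,::-1]
cv2.imwrite("pics/w1c.png",cv2.resize(im[160:240,260:370],None,fx=7,fy=7,interpolation=cv2.INTER_CUBIC))
g=cv2.cvtColor(im,cv2.COLOR_BGR2GRAY)
m=(g[170:225,285:350]>105).astype(np.uint8)
n,l,st,ce=cv2.connectedComponentsWithStats(m)
print(st,ce+[285,170])
for p in [(316,198)]: print(wonz(c,*p,.041))
E
```

```text
[[   0    0   65   55 2482]
 [  11    8   40   42 1090]
 [  24   29    1    1    1]
 [  34   28    2    1    2]] [[317.64625302 196.81385979]
 [315.53119266 197.42018349]
 [309.         199.        ]
 [319.5        198.        ]]
[ 0.5636847 -0.2113432  0.041    ]
```

View pics/w1c.png

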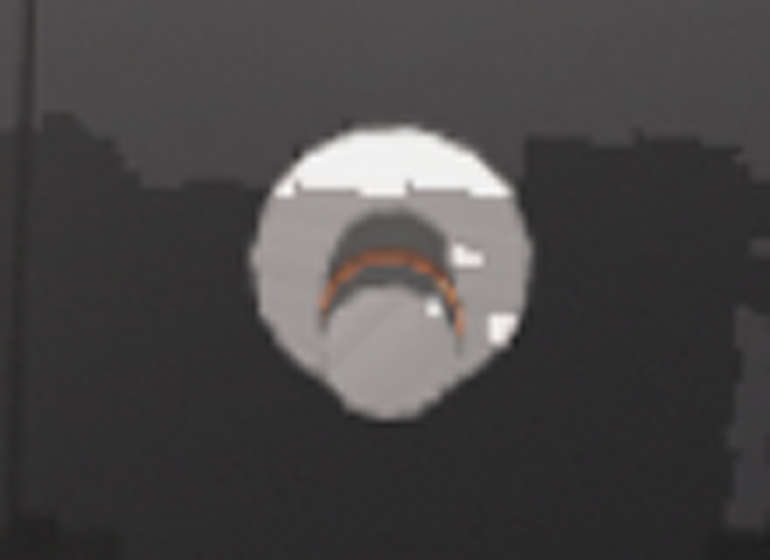

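```bash
python3 - <<'E'
from h import *
from rig import capture
c=capture("wrist")
print(wonz(c,315.5,197.3,.041),wonz(c,315.6,209.9,.076))
delta([.5632,-.2118,.046])
E
```

```text
[ 0.56438012 -0.21061531  0.041     ] [ 0.56422743 -0.21106902  0.076     ]
t 2.4 pos [ 0.5615 -0.2144  0.1428] F [0.7 0.2 1.1] open 0.55 z [ 2.2e-03  1.0e-04 -1.0e+00] xang -81.63 j [-31.6  34.   89.9   0.1  56.   50. ]
tool cm [-0.24 -0.18  9.69]
```

```bash
python3 -m crank '[[[-0.29,-0.24,1],[0,0,0]],[[0,0,2.4],[0,0,0]],[[0,0,2.4],[0,0,0]],[[0,0,2],[0,0,0]],[[0,0,1.2],[0,0,0]],[[0,0,0.6],[0,0,0]],[[0,0,0],[0,0,0]],[[0,0,0],[0,0,0]]]'
python3 -m crank '[[[0,0,0],[0,0,0]],[[0,0,0],[0,0,0]],[[0,0,0],[0,0,0]],[[0,0,0],[0,0,0]],[[0,0,0],[0,0,0]],[[0,0,0],[0,0,0]],[[0,0,0],[0,0,0]],[[0,0,0],[0,0,0]]]' 1
python3 -c "
from h import *
delta([.5642,-.2108,.14])"
```

```text
time_s: 3.2
position: [0.5646, -0.2105, 0.0471]
tcp_rot: [[0.147, -0.989, 0.003], [-0.989, -0.147, -0.0], [0.001, -0.003, -1.0]]
force: [-0.5, 0.2, -0.0]
opening: 0.547
time_s: 4.0
position: [0.5643, -0.2104, 0.0468]
tcp_rot: [[0.147, -0.989, 0.002], [-0.989, -0.147, -0.0], [0.0, -0.002, -1.0]]
force: [-0.5, 0.1, 2.3]
opening: 0.173
t 4.0 pos [ 0.5643 -0.2104  0.0468] F [-0.5  0.1  2.3] open 0.173 z [ 0.0024 -0.     -1.    ] xang -81.53 j [-31.1  42.2  92.8   0.1  44.9  50.4]
tool cm [ 0.04 -0.01 -9.32]
```

```bash
python3 -m crank '[[[0,0,-1],[0,0,0]],[[0,0,-2.5],[0,0,0]],[[0,0,-3.5],[0,0,0]],[[-1,-0.3,-3],[0,0,0]],[[-2.5,-0.6,-1.3],[0,0,0]],[[-4,-1,0],[0,0,0]],[[-4,-1,0],[0,0,0]],[[-4,-1,0],[0,0,0]],[[-4,-1,0],[0,0,0]],[[-4,-1,0],[0,0,0]],[[-4,-1,0],[0,0,0]],[[-2.5,-0.6,0],[0,0,0]]]'
python3 -m crank '[[[-1.6,-0.5,0],[0,0,0]],[[-0.8,-0.2,0],[0,0,0]],[[0,0,0],[0,0,0]],[[0,0,0],[0,0,0]],[[0,0,0],[0,0,0]]]'
python3 - <<'E'
from h import *
from rig import capture
delta([.598,.123,.16])
for n in ("wrist","top","scene"):
    c=capture(n);im=c["pixels"][:,:,::-1]
    if n=="top": im=cv2.resize(im[130:270,200:360],None,fx=4.5,fy=4.5)
    if n=="scene": im=cv2.resize(im[50:250,250:430],None,fx=3,fy=3)
    cv2.imwrite(f"pics/{n}2.png",im)
E
```

```text
time_s: 5.2
position: [0.5933, 0.1007, 0.16]
tcp_rot: [[0.149, -0.989, 0.001], [-0.989, -0.149, 0.001], [-0.001, -0.002, -1.0]]
force: [0.3, -0.8, 0.1]
opening: 0.178
time_s: 5.7
position: [0.5973, 0.1209, 0.1597]
tcp_rot: [[0.146, -0.989, 0.002], [-0.989, -0.146, 0.0], [0.0, -0.002, -1.0]]
force: [-0.4, -0.4, -1.4]
opening: 0.171
t 5.7 pos [0.5973 0.1209 0.1597] F [-0.4 -0.4 -1.4] open 0.171 z [ 0.0016  0.     -1.    ] xang -81.63 j [ 0.9 33.3 87.9  0.  58.7 82.6]
tool cm [-0.2  -0.1  -0.03]
```

View pics/wrist2.png

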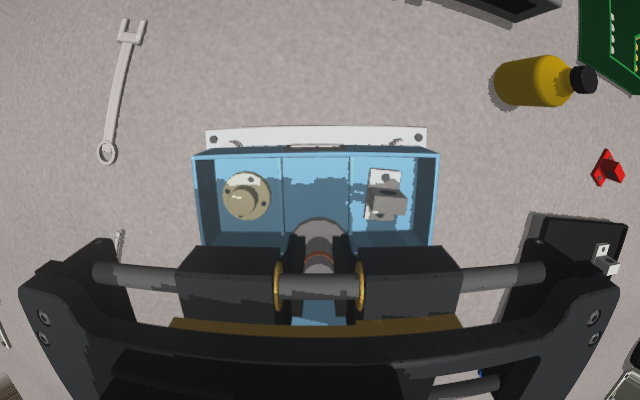

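View pics/scene2.png

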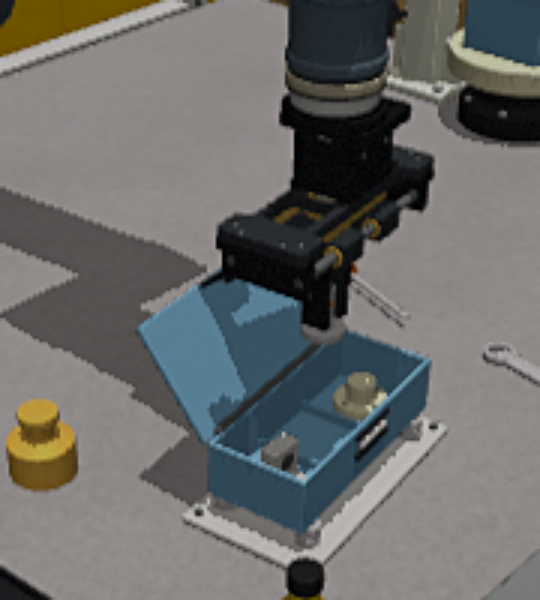

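```bash
python3 - <<'E'
from h import *
from rig import capture
c=capture("wrist");im=c["pixels"][:,:,::-1]
cv2.imwrite("pics/w2c.png",cv2.resize(im[140:255,180:450],None,fx=2.9,fy=2.9,interpolation=cv2.INTER_CUBIC))
A=wonz(c,193,157,.082);B=wonz(c,438,153,.082);print(A,B,np.linalg.norm(A-B))
y=(A-B)/np.linalg.norm(A-B);x=np.array([y[1],-y[0],0]);print("yaw",np.degrees(np.arctan2(x[1],x[0])),"ctr",(A+B)/2-.045*x)
D=wonz(c,283,203,.044);E=wonz(c,349,203,.044);print(D,E,(D+E)/2)
E
```

```text
[0.62661094 0.23081278 0.082     ] [0.65903017 0.03280962 0.082     ] 0.2006396160315532
yaw 9.298581304130042 ctr [0.59841187 0.12454013 0.082     ]
[0.5863699 0.1543025 0.044    ] [0.59544833 0.09299664 0.044     ] [0.59090911 0.12364957 0.044     ]
```

View pics/w2c.png

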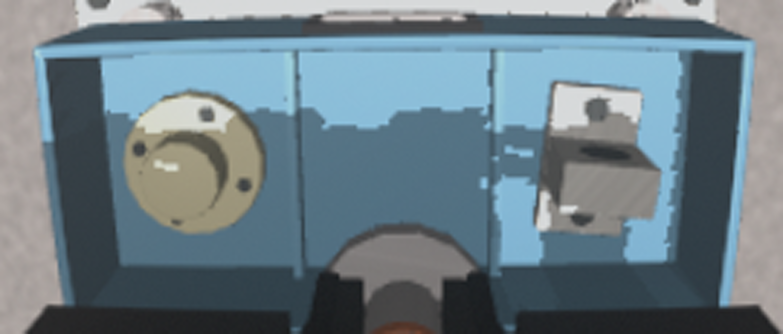

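```bash
python3 -m crank '[[[-0.24,-0.44,0.5],[0,0,0]],[[0,0,1.5],[0,0,0]],[[0,0,2],[0,0,0]],[[0,0,2],[0,0,0]],[[0,0,2],[0,0,0]],[[0,0,1.5],[0,0,0]],[[0,0,0.8],[0,0,0]],[[0,0,0.4],[0,0,0]],[[0,0,0.2],[0,0,0]],[[0,0,0.1],[0,0,0]],[[0,0,0],[0,0,0]]]'
python3 - <<'E'
from h import *
from rig import capture
delta([.600,.124,.0468])
c=capture("wrist");im=c["pixels"][:,:,::-1]
cv2.imwrite("pics/wrist3.png",im[100:360,120:520])
E
```

```text
time_s: 7.0
position: [0.6019, 0.1254, 0.0503]
tcp_rot: [[0.147, -0.989, 0.003], [-0.989, -0.147, 0.0], [0.0, -0.003, -1.0]]
force: [0.2, 0.2, -0.4]
opening: 0.174
t 7.0 pos [0.6019 0.1254 0.0503] F [ 0.2  0.2 -0.4] open 0.174 z [ 3.3e-03  4.0e-04 -1.0e+00] xang -81.53 j [ 1.4 42.5 90.9  0.  46.5 82.9]
tool cm [0.11 0.21 0.35]
```

View pics/wrist3.png

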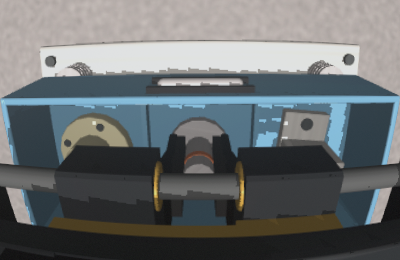

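```bash
python3 -m crank '[[[0,0,0.15],[0,0,0]],[[0,0,0.1],[0,0,0]],[[0,0,0.1],[0,0,0]],[[0,0,0.05],[0,0,0]],[[0,0,0],[0,0,0]],[[0,0,0],[0,0,0]]]'
```

```text
time_s: 7.65
position: [0.6016, 0.1254, 0.0461]
tcp_rot: [[0.147, -0.989, 0.002], [-0.989, -0.147, 0.0], [-0.0, -0.002, -1.0]]
force: [-0.5, -0.3, 3.3]
opening: 0.176
```

```bash
python3 -m crank '[[[0,0,0],[0,0,0]],[[0,0,0],[0,0,0]],[[0,0,0],[0,0,0]],[[0,0,0],[0,0,0]]]' 0.22
python3 - <<'E'
from h import *
from rig import capture
delta([.600,.124,.0468])
c=capture("wrist");im=c["pixels"][:,:,::-1]
cv2.imwrite("pics/wrist4.png",cv2.resize(im[180:320,240:400],None,fx=4,fy=4))
E
```

```text
time_s: 8.05
position: [0.6014, 0.1254, 0.0455]
tcp_rot: [[0.147, -0.989, 0.002], [-0.989, -0.147, 0.0], [-0.0, -0.002, -1.0]]
force: [0.4, 0.4, -0.8]
opening: 0.373
t 8.05 pos [0.6014 0.1254 0.0455] F [ 0.4  0.4 -0.8] open 0.373 z [ 1.7e-03  4.0e-04 -1.0e+00] xang -81.53 j [ 1.4 42.9 91.   0.  46.  82.9]
tool cm [ 0.12  0.16 -0.13]
```

View pics/wrist4.png

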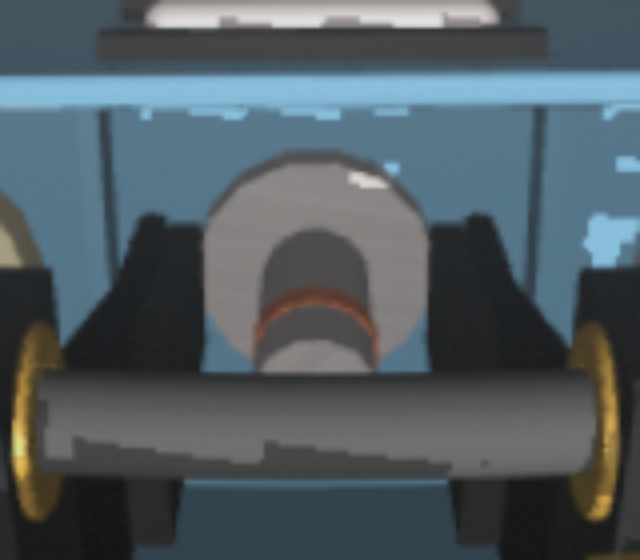

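```bash
python3 -m crank '[[[0,0,-0.5],[0,0,0]],[[0,0,-1.5],[0,0,0]],[[0,0,-2.5],[0,0,0]],[[0,0,-3.5],[0,0,0]],[[0,0,-3.5],[0,0,0]],[[0,0,-3],[0,0,0]],[[0,0,-2],[0,0,0]],[[0,0,-1],[0,0,0]],[[0,0,-0.5],[0,0,0]],[[0,0,0],[0,0,0]]]'
python3 - <<'E'
from h import *
from rig import capture
delta([.45,.103,.225])
c=capture("wrist");im=c["pixels"][:,:,::-1]
cv2.imwrite("pics/wrist5.png",im)
c=capture("scene");im=c["pixels"][:,:,::-1]
cv2.imwrite("pics/scene5.png",cv2.resize(im[50:250,250:430],None,fx=3,fy=3))
c=capture("top");im=c["pixels"][:,:,::-1]
cv2.imwrite("pics/top5.png",im)
E
```

```text
time_s: 9.1
position: [0.601, 0.1253, 0.2261]
tcp_rot: [[0.147, -0.989, 0.002], [-0.989, -0.147, 0.0], [-0.0, -0.002, -1.0]]
force: [-0.8, 0.2, -0.4]
opening: 0.387
t 9.1 pos [0.601  0.1253 0.2261] F [-0.8  0.2 -0.4] open 0.387 z [ 2.4e-03  4.0e-04 -1.0e+00] xang -81.53 j [ 1.4 29.1 83.6  0.  67.1 82.9]
tool cm [-0.02 15.27  0.07]
```

View pics/wrist5.png

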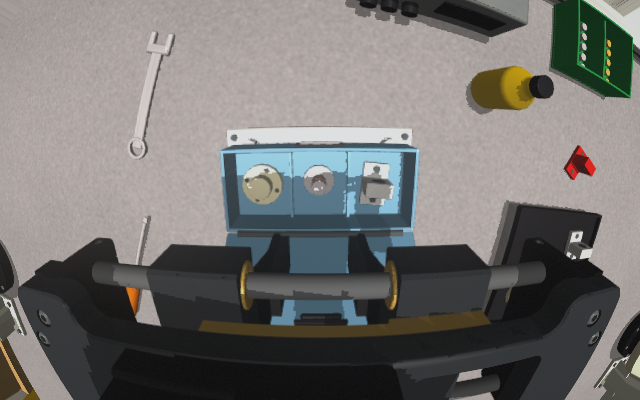

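View pics/scene5.png

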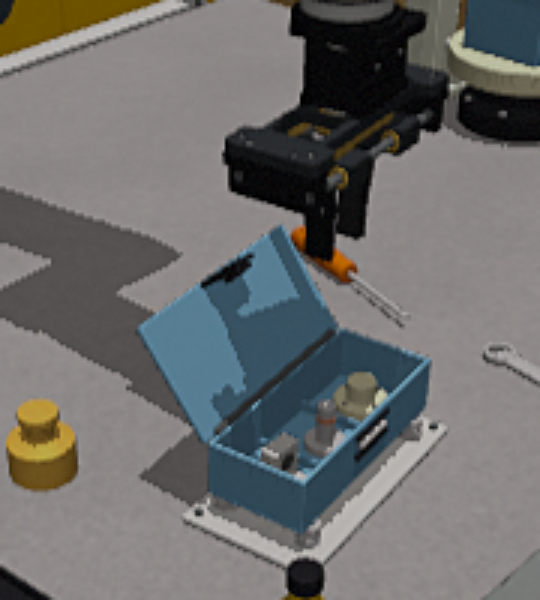

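```bash
python3 -m crank '[[[0,1,0],[0,0,0]],[[0,2.5,0],[0,0,0]],[[0,3.5,0],[0,0,0]],[[0,3.5,0],[0,0,0]],[[0,3,0],[0,0,0]],[[0,1.5,0],[0,0,0]],[[0,0.5,0],[0,0,0]],[[0,0,0],[0,0,0]],[[0,0,0],[0,0,0]]]' 1
python3 - <<'E'
from h import *
from rig import capture
delta([.45,.103,.133])
c=capture("wrist");im=c["pixels"][:,:,::-1]
cv2.imwrite("pics/wrist6.png",im)
c=capture("scene");im=c["pixels"][:,:,::-1]
cv2.imwrite("pics/scene6.png",cv2.resize(im[50:250,230:410],None,fx=3,fy=3))
E
```

```text
time_s: 10.15
position: [0.4489, 0.1024, 0.2255]
tcp_rot: [[0.147, -0.989, 0.003], [-0.989, -0.147, 0.0], [0.0, -0.003, -1.0]]
force: [-0.6, -0.8, -1.2]
opening: 0.008
t 10.15 pos [0.4489 0.1024 0.2255] F [-0.6 -0.8 -1.2] open 0.008 z [ 3.2e-03  4.0e-04 -1.0e+00] xang -81.54 j [ -1.1  17.3 104.8   0.   57.7  80.4]
tool cm [-0.04 -0.09  9.25]
```

View pics/wrist6.png

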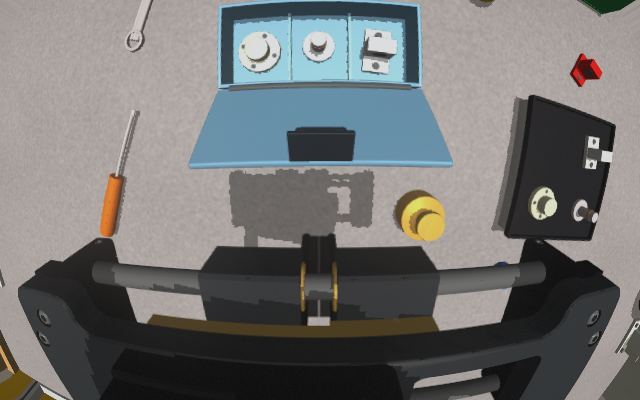

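View pics/scene6.png

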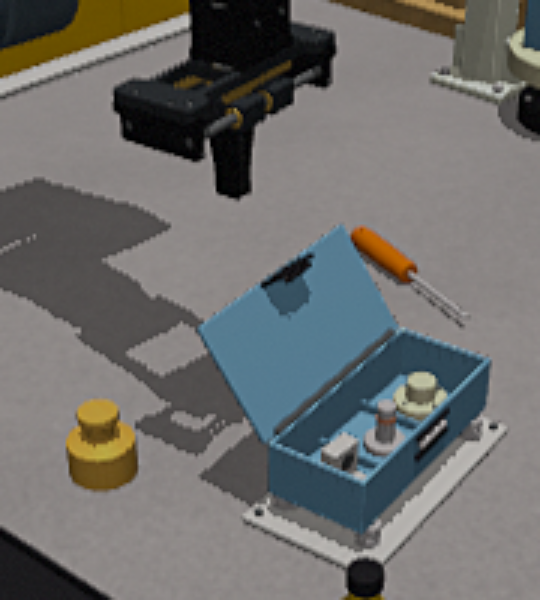

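```bash
python3 -m crank '[[[0,0,1],[0,0,0]],[[0,0,2.5],[0,0,0]],[[0,0,2.5],[0,0,0]],[[0,0,1.7],[0,0,0]],[[0,0,0.8],[0,0,0]],[[0,-1,0],[0,0,0]],[[0,-1,0],[0,0,0]],[[0,-0.8,0],[0,0,0]],[[0,-0.6,0],[0,0,0]],[[0,-0.6,0],[0,0,0]],[[0,-0.6,0],[0,0,0]],[[0,-0.6,0],[0,0,0]]]'
python3 - <<'E'
from h import *
from rig import capture
delta([.45,.103,.14])
c=capture("scene");im=c["pixels"][:,:,::-1]
cv2.imwrite("pics/scene7.png",cv2.resize(im[50:250,230:410],None,fx=3,fy=3))
E
```

```text
time_s: 11.45
position: [0.5, 0.1103, 0.1408]
tcp_rot: [[0.147, -0.989, 0.003], [-0.989, -0.147, 0.0], [-0.0, -0.003, -1.0]]
force: [-0.9, -0.4, 0.8]
opening: 0.006
t 11.45 pos [0.5    0.1103 0.1408] F [-0.9 -0.4  0.8] open 0.006 z [ 2.6e-03  4.0e-04 -1.0e+00] xang -81.53 j [-1.000e-01  2.850e+01  1.029e+02  0.000e+00  4.840e+01  8.140e+01]
tool cm [-0.02  5.05  0.06]
```

View pics/scene7.png

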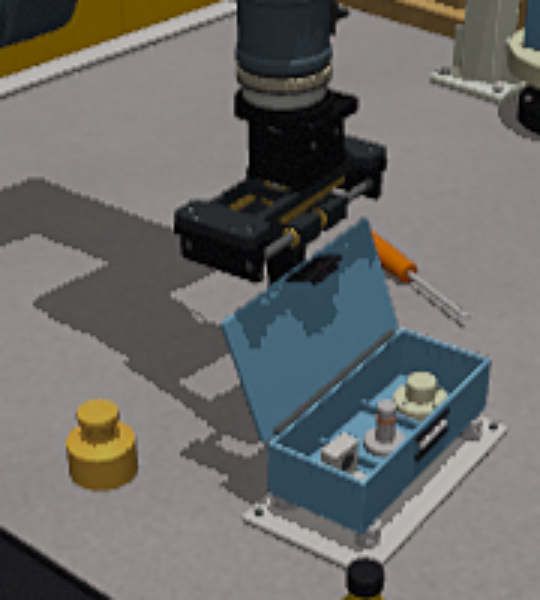

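```bash
python3 -m crank '[[[0,-0.6,0],[0,0,0]],[[0,-0.6,0],[0,0,0]],[[0,-0.6,0],[0,0,0]],[[0,-0.6,0],[0,0,0]],[[0,-0.6,0],[0,0,0]],[[0,-0.6,0],[0,0,0]]]'
python3 -m crank '[[[0,-0.6,0],[0,0,0]],[[0,-0.6,0],[0,0,0]],[[0,-0.6,0],[0,0,0]],[[0,-0.5,0],[0,0,0]],[[0,-0.5,0],[0,0,0]]]'
python3 - <<'E'
from h import *
from rig import capture
delta([.45,.103,.14])
c=capture("scene");im=c["pixels"][:,:,::-1]
cv2.imwrite("pics/scene8.png",cv2.resize(im[50:250,230:410],None,fx=3,fy=3))
E
```

```text
time_s: 12.1
position: [0.5357, 0.1156, 0.1406]
tcp_rot: [[0.147, -0.989, 0.002], [-0.989, -0.147, 0.0], [-0.0, -0.002, -1.0]]
force: [-1.2, -0.2, 0.9]
opening: 0.006
time_s: 12.6
position: [0.5633, 0.1197, 0.1407]
tcp_rot: [[0.147, -0.989, 0.002], [-0.989, -0.147, 0.0], [-0.0, -0.002, -1.0]]
force: [-0.1, 1.0, -0.2]
opening: 0.006
t 12.6 pos [0.5633 0.1197 0.1407] F [-0.1  1.  -0.2] open 0.006 z [ 2.4e-03  4.0e-04 -1.0e+00] xang -81.53 j [ 0.9 32.5 93.8  0.  53.6 82.4]
tool cm [-0.02 11.46  0.04]
```

View pics/scene8.png

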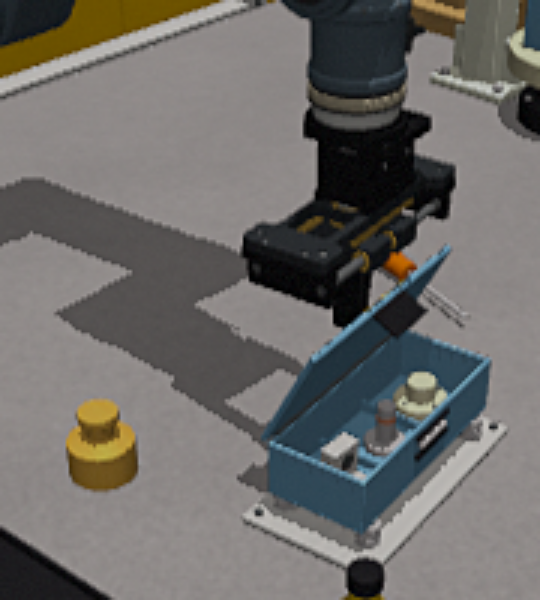

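```bash
python3 -m crank '[[[0,0,-1],[0,0,0]],[[0,0,-1],[0,0,0]],[[0,0,0],[0,0,0]],[[0,0,0],[0,0,0]],[[0,0,0],[0,0,0]],[[0,0,0],[0,0,0]],[[0,0,0],[0,0,0]],[[0,0,0],[0,0,0]],[[0,0,0],[0,0,0]],[[0,0,0],[0,0,0]]]'
python3 - <<'E'
from h import *
from rig import capture
delta([.6435,.1306,.14])
c=capture("wrist");im=c["pixels"][:,:,::-1]
cv2.imwrite("pics/wrist9.png",im)
c=capture("scene");im=c["pixels"][:,:,::-1]
cv2.imwrite("pics/scene9.png",cv2.resize(im[50:250,230:410],None,fx=3,fy=3))
E
```

```text
time_s: 13.65
position: [0.5627, 0.1196, 0.1606]
tcp_rot: [[0.147, -0.989, 0.002], [-0.989, -0.147, 0.0], [-0.0, -0.002, -1.0]]
force: [-0.3, -0.0, -0.5]
opening: 0.005
t 13.65 pos [0.5627 0.1196 0.1606] F [-0.3 -0.  -0.5] open 0.005 z [ 1.8e-03  4.0e-04 -1.0e+00] xang -81.53 j [ 0.9 30.9 92.9  0.  56.1 82.4]
tool cm [ 0.1  -8.15  2.07]
```

View pics/wrist9.png

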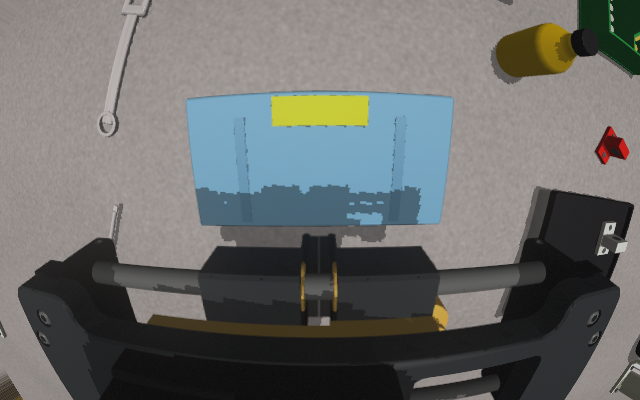

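View pics/scene9.png

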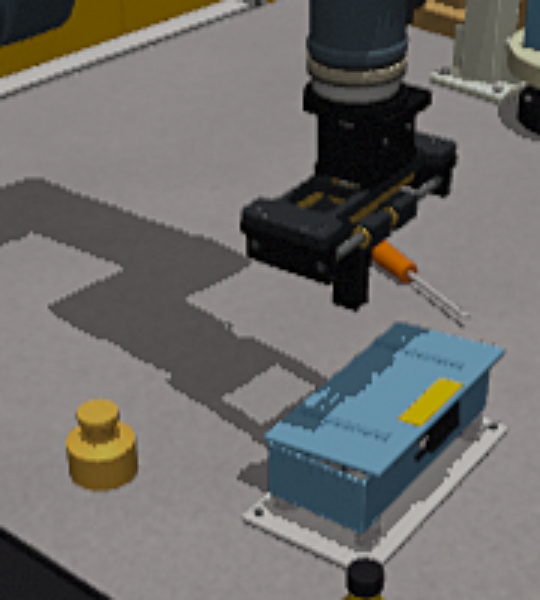

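Lid fell onto its catch; the yellow pad is centred at about (320,111) in the wrist view. I locate it.

```bash
python3 - <<'E'
from h import *
from rig import capture
z=.082+.0092+.004
for n in("wrist","top"):
    c=capture(n);im=c["pixels"][:,:,::-1]
    h=cv2.cvtColor(np.ascontiguousarray(im),cv2.COLOR_BGR2HSV)
    m=cv2.inRange(h,(25,150,120),(35,255,255))
    k,l,st,ce=cv2.connectedComponentsWithStats(m)
    for i in range(1,k):
        if st[i,4]>60: print(n,st[i],ce[i],(wonz if n=="wrist" else onz)(c,*ce[i],z))
delta([.6435,.1306,.1])
E
```

```text
wrist [ 272   96   96   30 2772] [319.47799423 110.18326118] [0.6411317  0.13150461 0.0952    ]
top [209  52  35  31 750] [226.42933333  67.55333333] [0.86358703 0.25279567 0.0952    ]
top [338 240  15  14 162] [345.         246.58024691] [ 0.41655524 -0.03404655  0.0952    ]
t 13.85 pos [0.5627 0.1196 0.1606] F [ 1.  -0.2  0.3] open 0.007 z [ 2.e-03  4.e-04 -1.e+00] xang -81.53 j [ 0.9 30.9 92.9  0.  56.1 82.4]
tool cm [ 0.1  -8.14  6.08]
```

```bash
python3 -m crank '[[[0,-1.5,0],[0,0,0]],[[0,-2.5,0],[0,0,0]],[[0,-2.5,0.5],[0,0,0]],[[0.1,-1.5,1.5],[0,0,0]],[[0,0,1.5],[0,0,0]],[[0,0,1.2],[0,0,0]],[[0,0,0.5],[0,0,0]],[[0,0,0.2],[0,0,0]],[[0,0,0],[0,0,0]]]'
python3 - <<'E'
from h import *
from rig import capture
delta([.642,.131,.1])
c=capture("wrist");im=c["pixels"][:,:,::-1]
cv2.imwrite("pics/wrist10.png",cv2.resize(im[150:350,170:470],None,fx=2.5,fy=2.5))
E
```

```text
time_s: 14.75
position: [0.6415, 0.1304, 0.1068]
tcp_rot: [[0.147, -0.989, 0.001], [-0.989, -0.147, 0.0], [-0.0, -0.001, -1.0]]
force: [-0.6, -0.1, 0.1]
opening: 0.002
t 14.75 pos [0.6415 0.1304 0.1068] F [-0.6 -0.1  0.1] open 0.002 z [ 1.3e-03  3.0e-04 -1.0e+00] xang -81.53 j [ 1.7 40.3 83.1  0.  56.6 83.2]
tool cm [-0.05 -0.06  0.68]
```

View pics/wrist10.png

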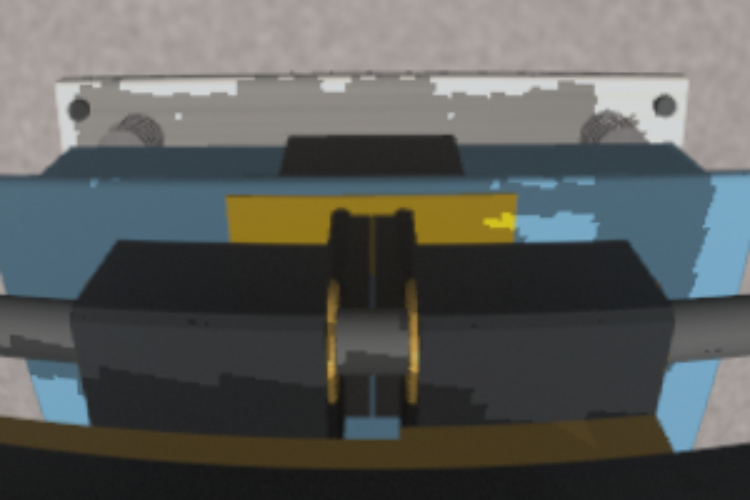

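```bash
python3 -m crank '[[[0,0,0.3],[0,0,0]],[[0,0,0.3],[0,0,0]],[[0,0,0.2],[0,0,0]],[[0,0,0.2],[0,0,0]]]'
python3 -m crank '[[[0,0,0.2],[0,0,0]],[[0,0,0.2],[0,0,0]]]'
python3 -m crank '[[[0,0,0.2],[0,0,0]],[[0,0,0.2],[0,0,0]]]'
```

```text
time_s: 15.2
position: [0.6421, 0.1304, 0.0969]
tcp_rot: [[0.147, -0.989, 0.002], [-0.989, -0.147, 0.0], [-0.0, -0.002, -1.0]]
force: [-1.2, -0.3, 2.8]
opening: 0.008
time_s: 15.4
position: [0.6421, 0.1304, 0.0935]
tcp_rot: [[0.147, -0.989, 0.002], [-0.989, -0.147, 0.0], [-0.0, -0.002, -1.0]]
force: [-2.0, 0.1, 6.9]
opening: 0.007
time_s: 15.6
position: [0.6422, 0.1304, 0.0901]
tcp_rot: [[0.147, -0.989, 0.003], [-0.989, -0.147, 0.0], [0.0, -0.003, -1.0]]
force: [-3.8, 0.3, 10.3]
opening: 0.005
```

```bash
for i in 1; do python3 -m crank '[[[0,0,0.2],[0,0,0]],[[0,0,0.2],[0,0,0]]]' | sed -n '2p;4p'; python3 -m crank '[[[0,0,0.2],[0,0,0]]]'| sed -n '2p;4p';python3 -m crank '[[[0,0,0.2],[0,0,0]]]'| sed -n '2p;4p'; done
```

```text
position: [0.6423, 0.1304, 0.0868]
force: [-4.4, -0.6, 13.8]
position: [0.6423, 0.1304, 0.0851]
force: [-4.8, -0.4, 14.4]
position: [0.6423, 0.1305, 0.0835]
force: [-4.2, -0.9, 15.9]
```

```bash
python3 -m crank '[[[0,0,0.2],[0,0,0]]]' | sed -n '2p;4p'; python3 -m crank '[[[0,0,0.2],[0,0,0]]]'| sed -n '2p;4p';python3 -m crank '[[[0,0,0.2],[0,0,0]]]'| sed -n '2p;4p'
```

```text
position: [0.6423, 0.1304, 0.0818]
force: [-5.9, -0.3, 17.8]
position: [0.6424, 0.1305, 0.0801]
force: [-5.6, 0.4, 19.4]
position: [0.6433, 0.1305, 0.078]
force: [-1.6, -0.8, 8.3]
```

```bash
python3 -m crank '[[[0,0,0],[0,0,0]],[[0,0,0],[0,0,0]]]' | sed -n '2p;4p'; python3 -m crank '[[[0,0,-0.5],[0,0,0]],[[0,0,-0.7],[0,0,0]],[[0,0,-1],[0,0,0]],[[0,0,-2],[0,0,0]],[[0,0,-3],[0,0,0]],[[0,0,-3],[0,0,0]],[[0,0,-2],[0,0,0]],[[0,0,-1],[0,0,0]],[[0,0,0],[0,0,0]],[[0,0,0],[0,0,0]]]'
python3 - <<'E'
from h import *
from rig import capture
c=capture("wrist");im=c["pixels"][:,:,::-1]
cv2.imwrite("pics/wrist11.png",im)
c=capture("scene");im=c["pixels"][:,:,::-1]
cv2.imwrite("pics/scene11.png",cv2.resize(im[130:250,285:410],None,fx=4.8,fy=4.8,interpolation=cv2.INTER_CUBIC))
cv2.imwrite("pics/scene11f.png",im)
E
```

```text
position: [0.6433, 0.1305, 0.0775]
force: [-3.1, -0.2, 13.2]
time_s: 17.5
position: [0.641, 0.1303, 0.2057]
tcp_rot: [[0.147, -0.989, -0.0], [-0.989, -0.147, 0.0], [-0.0, 0.0, -1.0]]
force: [0.2, 0.0, -0.1]
opening: 0.008
```

View pics/scene11.png

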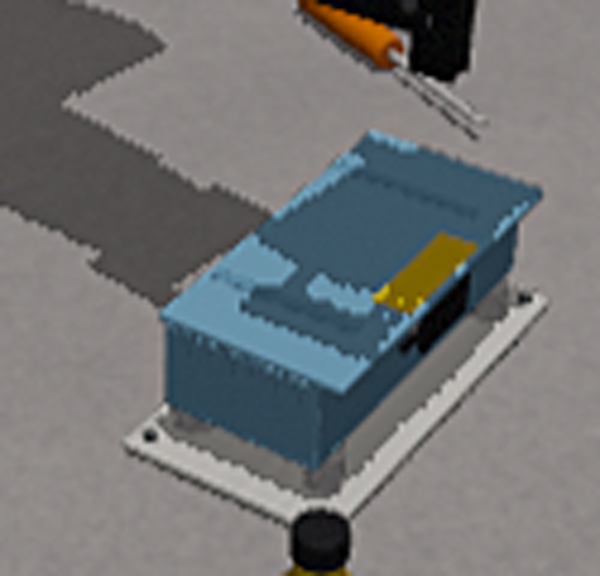

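View pics/scene11f.png

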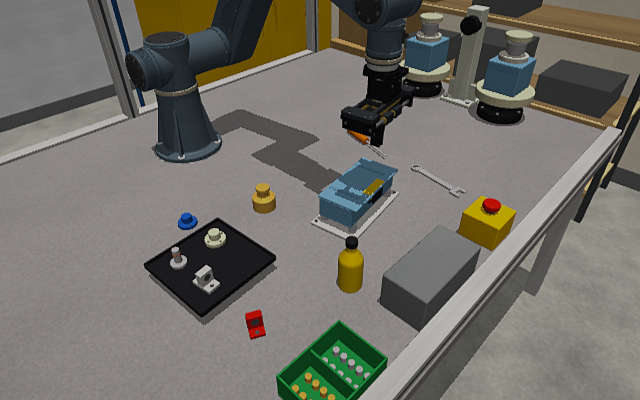

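View pics/wrist11.png

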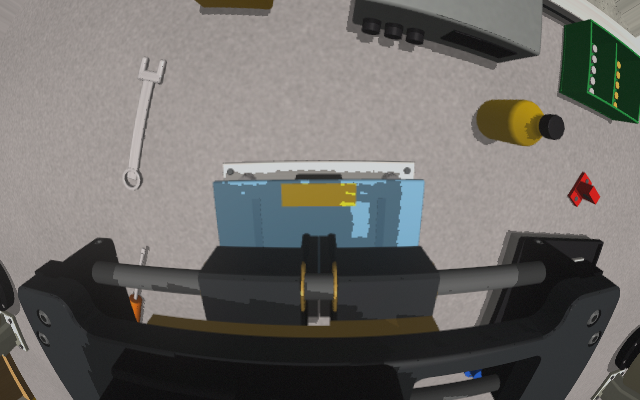

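```bash
python3 - <<'E'
from h import *
from rig import capture
c=capture("scene")
a=np.radians(8.9);R=np.array([[np.cos(a),-np.sin(a)],[np.sin(a),np.cos(a)]]);o=np.array([.599,.1238])
for th in (0,.1):
  for y in(-.103,.103):
    r=.105;x=-.047+r*np.cos(th)-.006*np.sin(th);z=.082+r*np.sin(th)+.006*np.cos(th)
    X=[*(o+R@[x,y]),z];p=proj(c,X);print(th,y,p,(p-[285,130])*4.8)
E
```

```text
0 -0.103 [356.02651341 210.65673162] [340.92726436 387.1523118 ]
0 0.103 [398.21182464 168.49707985] [543.41675825 184.78598328]
0.1 -0.103 [355.77481333 206.86189704] [339.71910397 368.93710581]
0.1 0.103 [398.21255492 164.9395629 ] [543.42026361 167.70990193]
```

```bash
python3 -c "
from rig import bot
print(bot.hand_in())"
```

```text
the job is handed in; nothing more can be done
None
```

I put the missing shaft in the case and latched the lid. The job is handed in, at about 17.7 s of the 54 s allowed.

- **Part:** The case held a cover and a bracket, so the missing part was a shaft. I took the shaft nearest the case from the tray and stood it in the middle compartment. A picture after release showed it upright.
- **Lid:** I pushed the lid over from behind, and it fell onto its catch. I then pressed the yellow pad. The vertical force rose to about 19 N and dropped to 8 N as the hook snapped past. The highest reading was about 20 N, against the 60 N limit.
- **Last checks:**
  - After lifting clear, both free-edge corners of the lid were within about 1 px of where a fully shut lid should appear. A lid left ajar on its catch would be about 4 px off.
  - The other three spares and everything else on the bench looked unmoved.
  - The gripper read no contact force.
- **Disagreements:** The top and wrist cameras differed by about 2 mm on positions and 0.8° on the case angle. This had no effect on the result. No check failed.

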